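# Slide the drilling board into its notches and turn the keeper over it

## Task

Push the wooden jig board along its rails, without ramming it, until you feel it drop into the locating notches in front of the red turn button. Only then push the turn button round, clockwise seen from above, until its red arm lies over the board and meets its stop. Only push: do not lift or tip the board, and leave the other things on the bench where they are.

Things in the scene. Friction and masses are not known exactly. Their poses are not given: they have to be found in the camera images.
- bed: the fixed slide jig: plywood base, x from -220 to 220, y from -115 to 175 mm; origin at bench level on the rails' centre line. The board slides towards its +x; z up. Aluminium track tops are 42 mm above the bench, with notches 9 mm deep. Green guide walls: inner faces at y = +-87 mm, x -205 to 135 mm, tops at 62 mm, yellow marks where the home board's front edge lies. A bush and a block stand on the ledge at y > 100 mm
- board: the loose wooden jig board, 150 (x, along the rails) x 170 (y) x 15 mm, about 0.6 kg, on steel feet 12 mm high; origin at its centre at the feet's undersides, so the wood spans z 12 to 27 mm. Axes as the bed's. It rides with its origin 42 mm above the bench. A bracket with two black knobs is fixed on it (x -53 to -7 mm, up to z 57 mm)
- rear_edge (a point): middle of the board's rear edge face (x = -75 mm, mid thickness), free for a fingertip to push towards the bed's +x; a push of 2 to 5 N slides it. Nothing stands behind it but the tracks, 42 mm above the bench
- home (a point): where the board's origin lies when home: on the bed's centre line, x = 60 mm, 33 mm above the bench; axes as the bed's. There all four feet reach their notches together and the board drops 9 mm; with up to 3 mm play it then stops firmly against the notch walls and slides no farther
- pivot (a point): on the turn button's upright pivot axis, at the middle of the red arm's thickness: on the bed's centre line, x = 165 mm, 68 mm above the bench, 30 mm ahead of the home board's front edge
- turn_button (a joint): turn button's angle, rad: 0 = open, arm pointing to the bed's -y; grows clockwise from above; 1.571 = at its stop, arm pointing to the bed's -x, over the home board. Stays where it is left; about 1 N at the knob turns it. Red arm: 22 mm wide, reaching 76 mm from the pivot, 63 to 73 mm above the bench: 3 mm above the home board, but blocked by a board that has not dropped
- button_knob (a point): middle of the black knob upright on the turn button's arm, 68 mm from the pivot: 16 mm across, from 73 to 102 mm above the bench, this point at 87 mm
- bush: brass drill bush, ring 32 mm across, 25 mm high, standing on the bed's side ledge; to be left alone. Origin: centre of its underside
- block: steel setting block 50 x 25 x 25 mm, lying on the bed's side ledge; to be left alone. Origin: centre of its underside
- tape: yellow tape measure 70 x 35 x 60 mm; to be left alone. Origin: centre of its underside
- jar: amber screw jar 66 mm across, 85 mm high, red cap; to be left alone. Origin: centre of its underside
- mug: blue mug 80 mm across, 90 mm high; to be left alone. Origin: centre of its underside
- screwdriver: screwdriver lying on the bench; to be left alone. Origin: centre of its underside
- hammer: hammer lying on the bench; to be left alone. Origin: centre of its underside
- wrench: steel wrench lying on the bench; to be left alone. Origin: centre of its underside

How it is judged (in metres and radians):
On the way, in this order (a step that is already met when the one before it is completed fails the run):
1. the board has dropped into its notches (x of board in the frame of home between -0.006 and 0.006 m and y of board in the frame of home between -0.006 and 0.006 m and z of board in the frame of home between -0.003 and 0.003 m and angle between board's own z axis and vertical below 0.03 rad), for 0.2 s.
2. the turn button lies over the board, at its stop (all of step 1 and value of joint turn_button above 1.42 rad), for 0.2 s.
At the end, for the whole second after the job is handed in: The board rests in its notches (origin within 6 mm of home along and across the rails, 3 mm in height, level within 0.03 rad), the turn button is at least 1.42 rad round, and all is still (all of step 2 and linear speed of board below 0.01 m/s); the robot touches nothing.
It fails at once if the board is lifted more than 12 mm off its rails (z of board in the frame of home above 0.021 m).
It fails at once if the board is tipped (angle between board's own z axis and vertical above 0.2 rad).
It fails at once if the board is rammed (pushed with more than 45 N) (contact force between any of the arm, the fingers and board above 45 N).
It fails at once if the turn button is turned over before the board is home (value of joint turn_button above 0.8 rad and not (z of board in the frame of home between -0.009 and 0.004 m)).
It fails at once if a bystander is disturbed (moved more than 25 mm) (distance of any of bush, block, tape, jar, mug, screwdriver, hammer, wrench from where it was at the start of the episode above 0.025 m).
It also fails if it takes over 51 s, if anything falls off the work surface, if the arm or the gripper's body presses on something with over 40 N, if the wrist force passes 120 N, or if a joint passes its speed limit or range.

## Robot

A 7-joint arm with a two-finger parallel gripper is mounted at the origin on the work surface. World frame = base frame: x ahead of the robot, y to its left, z up, the work surface at z = 0. Lengths are in m, angles in degrees, forces in N, time in s.
With the tool pointing down it reaches from about 0.4 to 0.9 m from the base axis. Payload 5.5 kg.
Tool frame: the origin (TCP) lies at the centre of the arm's flange, where the gripper is bolted on; the fingertips stand 178 mm ahead of it and the grasp point (between the pads) lies 159 mm ahead of it (env.pinch_z is the distance from the TCP to the grasp point, in m); x points along the fingers, y is the direction in which the jaws open and shut, and the axes are right-handed (so a half turn about x gives the same grasp; the last joint's range is limited). The gripper opens to 92 mm and grips with 3 to 60 N. Pads are 19 mm wide; open, the fingers measure 130 mm over their backs; the gripper's body (75 mm by 190 mm) begins 47 mm behind the grasp point.
Start: joints at [-60.436, 28.699, -24.465, 88.831, 12.651, 65.22, -12.049], TCP at [0.163, 0.629, 0.405] pointing down, gripper open.
Joint ranges: [-164.97, 164.97], [-17.58, 116.51], [-87.97, 89.64], [11.32, 138.91], [-80.73, 260.73], [10.89, 115.49], [-147.41, 147.41]. Speed limits (degrees/s): [147.25, 147.25, 180, 180, 180, 180, 180].

## Interface

Orientations are given as a 3x3 rotation matrix whose columns are the frame's x, y, z axes.
In Python, from station import status, eyes, env gives the robot as it stands.
- The arm moves only by the tool carry_out, never from a script. Its argument "motion" is a list of rows, each an object of numbers: "dx", "dy", "dz": the shift along the tool's x, y, z normalised to -1 to 1, where 1 is 0.2 m; "rx", "ry", "rz": the turn, a rotation vector about the tool's x, y, z normalised to -1 to 1, where 1 is 30 degrees; "claw": the opening in per cent of the stroke, from 0 (shut) to 100 (fully open). In form: [{"dx": .., "dy": .., "dz": .., "rx": .., "ry": .., "rz": .., "claw": ..}, ...]. A call has 1 to 5 rows; each row is the pose to reach, as a shift and turn from the pose measured when the call began, along the tool's axes at that moment; what a row does not reach only later rows make up. A row lasts 1/8 s, in which the tool goes at most 62.5 mm and 10.7 degrees, less where a joint would pass 70% of its speed; a pose out of reach is approached as far as the arm can. A call with a number of a shift or a turn outside -1 to 1 is refused whole. A call with a gripper value outside its range is refused whole. The fingers move at their own pace and stop on an object; "newtons" is the grip in N (left out, the last holds). Time passes only in rows, so rows that repeat a pose let the fingers close. It gives the time, the measured TCP pose, the force and the opening at its end, in the units of the state.
- status.sense(): the state, without advancing time (a new reading comes with each control period).
- eyes.snapshot(name): name is "scene" or "top"; returns the picture (384x512x3 uint8, red, green, blue); there is no depth.
- eyes.camera_params(name): a dict with "K" (3x3 intrinsics, pixels), "rvec" (rotation vector, rad) and "tvec" (3), from world to camera coordinates, as OpenCV has them. Camera axes: x right, y down, z forward; pixel columns grow to the right and rows downward; lengths in m; the calibration is good to about 2 mm. A picture is of the moment at which its call begins. camera_params takes no time and is no camera call.
- env.close_job(): hands the job in, once; it reports no verdict.
The state is a dict: "t": time; "joints": joint angles; "qd": joint speeds; "joint_torque": joint torques, N m; "tool_pos": TCP position; "eef_rot": TCP orientation; "force": force on the tool from outside, world axes, zero at the start; "ft_torque": the same for the moment, N m; "finger_gap": opening from 0.0 (shut) to 1.0 (fully open).
Only numpy, scipy, OpenCV 4.12 (cv2) and the standard library are available. Lean on these libraries where they do the work, as an engineer would, in place of code of your own. Each camera call takes 0.05 s, during which the arm holds its last target.

## Working session

There is one attempt and no reset: what is moved stays moved. The work goes in short steps, Python scripts to look and compute and a tool call to move; the robot and the scene stay as the last step left them, time stands still between calls to the robot, and variables do not carry over. Pictures are saved under pics/ and viewed, and the job is handed in when it is done.

Besides the shell and the picture viewer there is one more tool, called as name([rows], argument=value, ...), one row to a line, values as JSON. carry_out: Moves the arm, as the interface text tells. Its arguments: {"type":"object","properties":{"motion":{"type":"array","items":{"type":"object","properties":{"dx":{"type":"number"},"dy":{"type":"number"},"dz":{"type":"number"},"rx":{"type":"number"},"ry":{"type":"number"},"rz":{"type":"number"},"claw":{"type":"number"}}}},"newtons":{"type":"number"}},"required":["motion"]}

```bash
ls; mkdir -p pics
python3 - <<'E'
from station import status, eyes, env
import cv2,numpy as np
np.set_printoptions(precision=4,suppress=True)
s=status.sense()
for k,v in s.items(): print(k,np.array(v).round(4).tolist())
for n in("scene","top"):
    im=eyes.snapshot(n); cv2.imwrite(f"pics/{n}0.png",im[:,:,::-1]); np.save(f"pics/{n}0.npy",im)
    p=eyes.camera_params(n); print(n,p)
E
```

```text
pics
t 0.0
joints [-60.4338, 28.7557, -24.4523, 88.8928, 12.6518, 65.2208, -12.05]
qd [-0.0396, 0.0646, -0.0624, 0.0661, 0.041, -0.008, -0.0127]
joint_torque [-0.0002, -56.6588, -5.8161, -27.9115, -0.0685, 0.0307, 0.0002]
tool_pos [0.1626, 0.629, 0.4036]
eef_rot [[-0.0005, 0.2501, 0.9682], [-0.0019, 0.9682, -0.2501], [-1.0, -0.002, -0.0]]
force [0.39, 0.4114, 0.8518]
ft_torque [-0.0, -0.0558, 0.0027]
finger_gap 1.0007
scene {'K': array([[385.4372,   0.    , 254.9382],
       [  0.    , 385.4372, 193.6319],
       [  0.    ,   0.    ,   1.    ]]), 'rvec': array([ 0.8933,  2.2912, -1.2745]), 'tvec': array([ 0.371 , -0.1086,  1.5313])}
top {'K': array([[434.9566,   0.    , 258.3948],
       [  0.    , 434.9566, 195.1669],
       [  0.    ,   0.    ,   1.    ]]), 'rvec': array([ 2.1085, -2.1231,  0.1543]), 'tvec': array([0.014 , 0.5203, 1.2873])}
```

View pics/scene0.png

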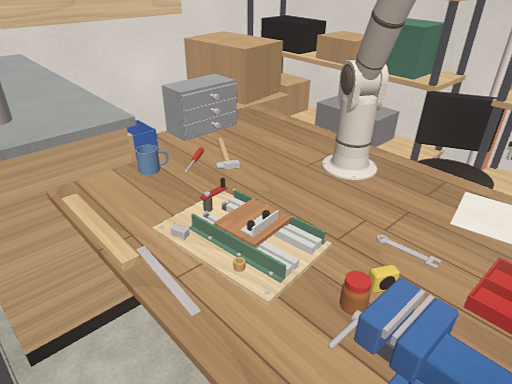

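View pics/top0.png

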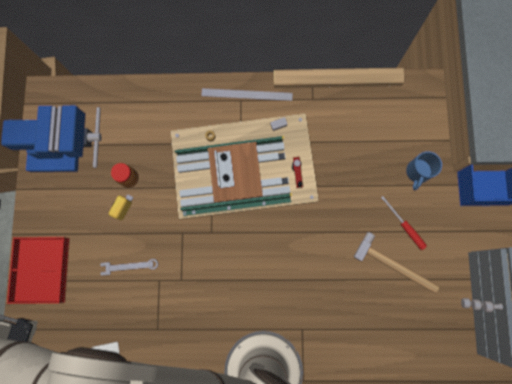

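The top view shows the bed at about (245,165), with its +x to the right. The red button is at (297,170), the mug at (425,165) and the jar at (122,174). I'll zoom in next.

```bash
cat > h.py <<'E'
import numpy as np,cv2
from station import status,eyes,env
np.set_printoptions(precision=4,suppress=True)
def cam(n):
    p=eyes.camera_params(n); R=cv2.Rodrigues(np.array(p["rvec"],float))[0]; return np.array(p["K"]),R,np.array(p["tvec"],float).ravel()
def onplane(n,uv,z):
    K,R,t=cam(n); uv=np.atleast_2d(uv).astype(float)
    d=(np.c_[uv,np.ones(len(uv))]@np.linalg.inv(K).T)@R; c=-R.T@t
    return c+d*((z-c[2])/d[:,2])[:,None]
def proj(n,P):
    K,R,t=cam(n); q=(np.atleast_2d(P)@R.T+t)@K.T; return q[:,:2]/q[:,2:]
E
python3 - <<'E'
from h import *
im=np.load("pics/top0.npy")
c=cv2.resize(im[105:225,160:330],None,fx=4.7,fy=4.7,interpolation=cv2.INTER_CUBIC); cv2.imwrite("pics/topz.png",c[:,:,::-1])
hsv=cv2.cvtColor(im,cv2.COLOR_RGB2HSV)
roi=np.zeros(im.shape[:2],np.uint8); roi[105:225,160:330]=1
g=((hsv[...,0]>60)&(hsv[...,0]<95)&(hsv[...,1]>90)&(roi>0)).astype(np.uint8)
n,l,st,ce=cv2.connectedComponentsWithStats(g)
for i in range(1,n):
    if st[i,4]>20:
        r=cv2.minAreaRect(np.argwhere(l==i)[:,::-1].astype(np.float32)); print("green",st[i],ce[i],cv2.boxPoints(r).tolist()); print(onplane("top",cv2.boxPoints(r),.062))
r_=(((hsv[...,0]<6)|(hsv[...,0]>174))&(hsv[...,1]>170)&(roi>0)).astype(np.uint8)
n,l,st,ce=cv2.connectedComponentsWithStats(r_)
for i in range(1,n):
    if st[i,4]>20:
        r=cv2.minAreaRect(np.argwhere(l==i)[:,::-1].astype(np.float32)); print("red",st[i],ce[i]); print(onplane("top",cv2.boxPoints(r),.073))
E
```

```text
green [264 138  17   4  25] [272.36 139.56] [[263.8414611816406, 139.57318115234375], [279.9756164550781, 137.78048706054688], [280.1829528808594, 139.64633178710938], [264.0487976074219, 141.43902587890625]]
[[ 0.6923 -0.0076  0.062 ]
 [ 0.6974 -0.0576  0.062 ]
 [ 0.6914 -0.0582  0.062 ]
 [ 0.6863 -0.0082  0.062 ]]
green [177 149  20   4  31] [186.6774 150.4839] [[176.99998474121094, 151.0], [195.8612518310547, 148.0982666015625], [196.21961975097656, 150.427734375], [177.3583526611328, 153.3294677734375]]
[[0.6592 0.262  0.062 ]
 [0.6677 0.2034 0.062 ]
 [0.6602 0.2021 0.062 ]
 [0.6517 0.2606 0.062 ]]
green [266 195  23   9  83] [277.1205 199.3976] [[265.69232177734375, 197.5384979248047], [287.4769287109375, 194.81541442871094], [288.18463134765625, 200.47694396972656], [266.4000244140625, 203.2000274658203]]
[[ 0.5101 -0.0121  0.062 ]
 [ 0.5178 -0.078   0.062 ]
 [ 0.5005 -0.0798  0.062 ]
 [ 0.4927 -0.0141  0.062 ]]
green [232 199  30   9 110] [246.7545 203.1909] [[231.302978515625, 201.65611267089844], [260.8438720703125, 197.80296325683594], [261.6245422363281, 203.78810119628906], [232.08364868164062, 207.64125061035156]]
[[0.4984 0.0921 0.062 ]
 [0.5094 0.0026 0.062 ]
 [0.4911 0.0003 0.062 ]
 [0.4801 0.0896 0.062 ]]
green [208 204  18   7  63] [215.9206 207.3016] [[208.0, 204.0], [225.0, 204.0], [225.0, 210.0], [208.0, 210.0]]
[[0.4919 0.1627 0.062 ]
 [0.4914 0.1111 0.062 ]
 [0.4731 0.111  0.062 ]
 [0.4735 0.1625 0.062 ]]
green [195 206  12   7  45] [200.9111 208.6444] [[195.0, 206.0], [206.0, 206.0], [206.0, 212.0], [195.0, 212.0]]
[[0.4861 0.2022 0.062 ]
 [0.4858 0.1687 0.062 ]
 [0.4675 0.1684 0.062 ]
 [0.4678 0.2018 0.062 ]]
red [294 167   7  15  57] [297.4912 173.0175]
[[ 0.6012 -0.098   0.073 ]
 [ 0.6028 -0.1136  0.073 ]
 [ 0.5586 -0.1175  0.073 ]
 [ 0.557  -0.1019  0.073 ]]
```

View pics/topz.png

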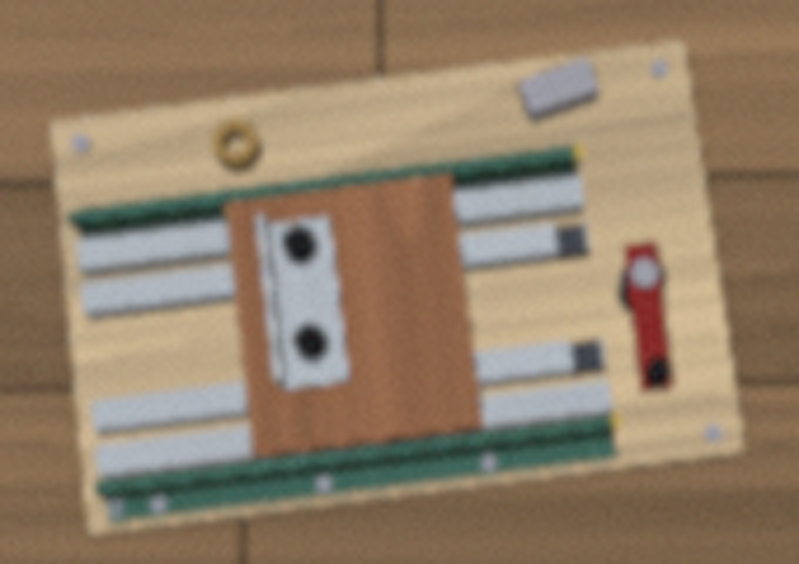

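Run:
```python
from h import *
f=lambda q:(np.array(q,float)+.5)/4.7-.5+np.array([160,105])
C=f([[52,122],[685,42],[745,452],[92,533]])
for z in (.012,.018):
    P=onplane("top",C,z); print(z,P, [np.linalg.norm(P[i]-P[(i+1)%4]) for i in range(4)])
# bed frame fits: corners (x,y): left-top (-220,175)
B=np.array([[-.22,.175],[.22,.175],[.22,-.115],[-.22,-.115]])
def fit(B,P):
    b=B.mean(0);p=P.mean(0);H=(B-b).T@(P-p);a=np.arctan2(H[0,1]-H[1,0],H[0,0]+H[1,1]);R=np.array([[np.cos(a),-np.sin(a)],[np.sin(a),np.cos(a)]]);t=p-R@b
    return a,R,t,P-(B@R.T+t)
a,R,t,res=fit(B,onplane("top",C,.015)[:,:2]); print("corners",np.degrees(a),t,res)
ym=onplane("top",f([[577,153],[615,420]]),.062)[:,:2]; print("yellow in bed",(ym-t)@R)
pv=onplane("top",f([[645,272]]),.078)[:,:2];print("pivot in bed",(pv-t)@R)
kn=onplane("top",f([[657,370]]),.102)[:,:2];print("knob in bed",(kn-t)@R)
bd=onplane("top",f([[227,205],[450,177],[480,428],[255,457]]),.069)[:,:2];print("board in bed",(bd-t)@R, "mean",((bd-t)@R).mean(0))
wl=onplane("top",f([[72,218],[98,487]]),.062)[:,:2];print("wall rear in bed",(wl-t)@R)
print(proj("scene",np.r_[t,.0]))
```

```text
0.012 [[ 0.7425  0.2959  0.012 ]
 [ 0.7938 -0.142   0.012 ]
 [ 0.5069 -0.1751  0.012 ]
 [ 0.4562  0.2601  0.012 ]] [np.float64(0.44082267104071854), np.float64(0.2887896391299486), np.float64(0.43817047081955507), np.float64(0.28857287380685237)]
0.018 [[ 0.7405  0.2944  0.018 ]
 [ 0.7915 -0.1415  0.018 ]
 [ 0.5059 -0.1745  0.018 ]
 [ 0.4554  0.2588  0.018 ]] [np.float64(0.438857973763558), np.float64(0.28750253604985676), np.float64(0.4362175941017608), np.float64(0.28728673682553013)]
corners -83.2786813035534 [0.5943 0.056 ] [[-0.0008  0.0002]
 [-0.0012  0.0003]
 [ 0.0006  0.0011]
 [ 0.0015 -0.0016]]
yellow in bed [[ 0.1325  0.0901]
 [ 0.1334 -0.0902]]
pivot in bed [[0.1644 0.0005]]
knob in bed [[ 0.161  -0.0689]]
board in bed [[-0.0998  0.0827]
 [ 0.0476  0.0826]
 [ 0.0466 -0.0856]
 [-0.0988 -0.0861]] mean [-0.0261 -0.0016]
wall rear in bed [[-0.2034  0.0894]
 [-0.2024 -0.0915]]
[[246.5351 233.985 ]]
```

The four corners give the bed at (0.594, 0.056) with yaw -83.3°. The marks, pivot, knob and wall ends all agree with this to 1–4 mm. The board's origin is at bed x = -26 mm, so it has about 86 mm to go.

```bash
cat >> h.py <<'E'
from scipy.spatial.transform import Rotation as Ro
T0=np.array([.5943,.056]); A=np.radians(-83.28)
RB=np.array([[np.cos(A),-np.sin(A)],[np.sin(A),np.cos(A)]])
def w(x,y): return RB@np.array([x,y])+T0
def rot(az): # tool x down, z at bed azimuth az deg
    a=A+np.radians(az); z=np.array([np.cos(a),np.sin(a),0]); x=np.array([0,0,-1.]); return np.c_[x,np.cross(z,x),z]
def where():
    s=status.sense(); p=np.array(s["tool_pos"]); R=np.array(s["eef_rot"]); b=(p[:2]-T0)@RB
    az=np.degrees(np.arctan2(R[1,2],R[0,2])-A); print("t",round(s["t"],2),"bed xy",b,"tip z",round(p[2]-.178,4),"az",round((az+180)%360-180,2),"F bed",np.array(s["force"])[:2]@RB,"Fz",s["force"][2],"gap",s["finger_gap"],"j",np.round(s["joints"],1)); return s,p,R
def go(bx,by,tipz,az):
    s,p,R=where(); tgt=np.r_[w(bx,by),tipz+.178]
    d=R.T@(tgt-p)/.2; r=np.degrees(Ro.from_matrix(R.T@rot(az)).as_rotvec())/30
    print("d",d.round(3),"r",r.round(3))
E
python3 -c "
from h import *
go(-.14,0,.15,0)"
```

```text
t 0.1 bed xy [-0.6196 -0.3617] tip z 0.2258 az 68.8 F bed [-0.0565 -0.9644] Fz -0.5622757436062845 gap 1.0006096911775946 j [-60.4  28.7 -24.5  88.9  12.6  65.2 -12. ]
d [ 0.382 -1.581  2.553] r [2.293 0.002 0.003]
```

carry_out([
  {"dy": -0.15, "dz": 0.28, "rx": 0.25, "claw": 0},
  {"dy": -0.3, "dz": 0.55, "rx": 0.5, "claw": 0},
  {"dy": -0.45, "dz": 0.8, "rx": 0.75, "claw": 0},
  {"dy": -0.53, "dz": 0.95, "rx": 0.9, "claw": 0},
  {"dy": -0.53, "dz": 0.95, "rx": 0.95, "claw": 0},
], newtons=30)

```text
$.motion[0]: bad value
```

```bash
python3 -c "
from h import *
go(-.14,0,.15,0)"
```

```text
t 0.1 bed xy [-0.6196 -0.3617] tip z 0.2258 az 68.8 F bed [-0.0565 -0.9644] Fz -0.5622757436062845 gap 1.0006096911775946 j [-60.4  28.7 -24.5  88.9  12.6  65.2 -12. ]
d [ 0.382 -1.581  2.553] r [2.293 0.002 0.003]
```

carry_out([
  {"dx": 0, "dy": -0.15, "dz": 0.28, "rx": 0.25, "ry": 0, "rz": 0, "claw": 0},
  {"dx": 0, "dy": -0.3, "dz": 0.55, "rx": 0.5, "ry": 0, "rz": 0, "claw": 0},
  {"dx": 0, "dy": -0.45, "dz": 0.8, "rx": 0.75, "ry": 0, "rz": 0, "claw": 0},
  {"dx": 0, "dy": -0.53, "dz": 0.95, "rx": 0.9, "ry": 0, "rz": 0, "claw": 0},
  {"dx": 0, "dy": -0.53, "dz": 0.95, "rx": 0.95, "ry": 0, "rz": 0, "claw": 0},
], newtons=30)

```text
t: 0.72
tool_pos: [0.3232, 0.4761, 0.4035]
eef_rot: [[0.001, 0.687, 0.726], [-0.004, 0.726, -0.687], [-1.0, -0.002, 0.003]]
force: [-0.2, 0.9, 1.2]
finger_gap: 0.506
```

```bash
python3 -c "
from h import *
go(-.14,0,.15,0)"
```

```text
t 0.72 bed xy [-0.4489 -0.2201] tip z 0.2255 az 39.85 F bed [-0.9529 -0.1194] Fz 1.226626238946238 gap 0.5060798495440021 j [-45.5  20.2 -16.3 100.1   6.5  60.8 -17.5]
d [ 0.384 -0.144  1.89 ] r [1.328 0.007 0.002]
```

carry_out([
  {"dx": 0, "dy": 0, "dz": 0.28, "rx": 0.25, "ry": 0, "rz": 0, "claw": 0},
  {"dx": 0, "dy": 0, "dz": 0.55, "rx": 0.5, "ry": 0, "rz": 0, "claw": 0},
  {"dx": 0, "dy": 0, "dz": 0.8, "rx": 0.75, "ry": 0, "rz": 0, "claw": 0},
  {"dx": 0, "dy": 0, "dz": 1, "rx": 1, "ry": 0, "rz": 0, "claw": 0},
  {"dx": 0, "dy": 0, "dz": 1, "rx": 1, "ry": 0, "rz": 0, "claw": 0},
])

```text
t: 1.35
tool_pos: [0.4706, 0.3363, 0.4038]
eef_rot: [[0.001, 0.96, 0.28], [-0.005, 0.28, -0.96], [-1.0, -0.0, 0.005]]
force: [-0.4, 0.0, -0.5]
finger_gap: 0.014
```

```bash
python3 -c "
from h import *
go(-.14,0,.12,0)"
```

```text
t 1.35 bed xy [-0.2929 -0.0901] tip z 0.2258 az 9.53 F bed [-0.0515 -0.3944] Fz -0.5235941350121114 gap 0.014497487081897745 j [-33.4  19.7  -6.1 100.    2.7  60.5 -24.2]
d [0.533 0.318 0.826] r [ 0.318  0.01  -0.   ]
```

carry_out([
  {"dx": 0.1, "dy": 0.09, "dz": 0.22, "rx": 0.15, "ry": 0, "rz": 0, "claw": 0},
  {"dx": 0.25, "dy": 0.18, "dz": 0.45, "rx": 0.32, "ry": 0.01, "rz": 0, "claw": 0},
  {"dx": 0.4, "dy": 0.26, "dz": 0.65, "rx": 0.32, "ry": 0.01, "rz": 0, "claw": 0},
  {"dx": 0.53, "dy": 0.32, "dz": 0.825, "rx": 0.32, "ry": 0.01, "rz": 0, "claw": 0},
  {"dx": 0.53, "dy": 0.32, "dz": 0.825, "rx": 0.32, "ry": 0.01, "rz": 0, "claw": 0},
])

```text
t: 1.98
tool_pos: [0.5782, 0.1932, 0.2956]
eef_rot: [[-0.004, 0.994, 0.113], [-0.003, 0.113, -0.994], [-1.0, -0.005, 0.002]]
force: [0.5, 0.0, 0.0]
finger_gap: 0.004
```

```bash
python3 -c "
from h import *
go(-.14,0,.049,0)
for n in('scene','top'):
    im=eyes.snapshot(n); cv2.imwrite(f'pics/{n}1.png',im[:,:,::-1])
    if n=='scene':
        c=cv2.resize(im[140:310,140:340],None,fx=3.5,fy=3.5,interpolation=cv2.INTER_CUBIC); cv2.imwrite('pics/sz1.png',c[:,:,::-1])
"
```

```text
t 1.98 bed xy [-0.1381  0.0001] tip z 0.1176 az -0.21 F bed [0.0136 0.4691] Fz 0.0035888727509584273 gap 0.004440290656834908 j [-20.4  29.7  -0.8 100.5   0.6  50.  -15. ]
d [ 0.343  0.001 -0.01 ] r [-0.007  0.004  0.009]
```

View pics/sz1.png

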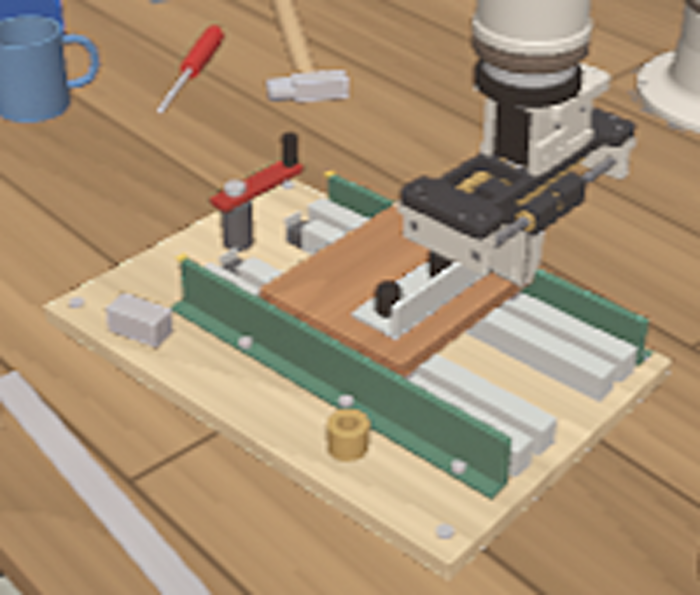

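The gripper stands over the centre line with its fingers behind the board. The button is still open and the bystanders haven't moved. I'll lower straight down.

carry_out([
  {"dx": 0.12, "dy": 0, "dz": 0, "rx": 0, "ry": 0, "rz": 0, "claw": 0},
  {"dx": 0.24, "dy": 0, "dz": 0, "rx": 0, "ry": 0, "rz": 0.01, "claw": 0},
  {"dx": 0.34, "dy": 0, "dz": 0, "rx": 0, "ry": 0, "rz": 0.01, "claw": 0},
  {"dx": 0.34, "dy": 0, "dz": 0, "rx": 0, "ry": 0, "rz": 0.01, "claw": 0},
])

```text
t: 2.58
tool_pos: [0.5761, 0.1987, 0.2288]
eef_rot: [[0.001, 0.993, 0.12], [0.002, 0.12, -0.993], [-1.0, 0.001, -0.001]]
force: [-0.1, -0.4, 0.7]
finger_gap: 0.001
```

```bash
python3 -c "
from h import *
go(-.115,0,.049,0)"
```

```text
t 2.58 bed xy [-0.1439 -0.0014] tip z 0.0508 az 0.2 F bed [ 0.4212 -0.1977] Fz 0.6621977352897485 gap 0.0010705413123398325 j [-20.8  35.   -1.  102.4   0.7  42.6 -15.2]
d [0.009 0.006 0.144] r [ 0.007 -0.003 -0.001]
```

carry_out([
  {"dx": 0.01, "dy": 0.006, "dz": 0.04, "rx": 0, "ry": 0, "rz": 0, "claw": 0},
  {"dx": 0.01, "dy": 0.006, "dz": 0.08, "rx": 0, "ry": 0, "rz": 0, "claw": 0},
  {"dx": 0.01, "dy": 0.006, "dz": 0.11, "rx": 0, "ry": 0, "rz": 0, "claw": 0},
  {"dx": 0.01, "dy": 0.006, "dz": 0.14, "rx": 0, "ry": 0, "rz": 0, "claw": 0},
  {"dx": 0.01, "dy": 0.006, "dz": 0.165, "rx": 0, "ry": 0, "rz": 0, "claw": 0},
])

```text
t: 3.2
tool_pos: [0.5815, 0.1658, 0.2271]
eef_rot: [[0.001, 0.993, 0.12], [0.002, 0.12, -0.993], [-1.0, 0.001, -0.002]]
force: [0.2, 2.8, 0.2]
finger_gap: 0.007
```

```bash
python3 -c "
from h import *
go(-.09,0,.049,0)"
```

```text
t 3.2 bed xy [-0.1105  0.0001] tip z 0.0491 az 0.17 F bed [-2.7596  0.4974] Fz 0.17759970365915131 gap 0.007408745368670397 j [-17.7  34.7  -0.9 103.1   0.7  42.  -12.1]
d [ 0.    -0.001  0.103] r [ 0.006 -0.004 -0.003]
```

Contact came at 2.8 N, with the tool at x = -0.1105 as predicted. Home should then be at a tool x of about -0.0245.

carry_out([
  {"dx": 0, "dy": 0, "dz": 0.035, "rx": 0, "ry": 0, "rz": 0, "claw": 0},
  {"dx": 0, "dy": 0, "dz": 0.07, "rx": 0, "ry": 0, "rz": 0, "claw": 0},
  {"dx": 0, "dy": 0, "dz": 0.105, "rx": 0, "ry": 0, "rz": 0, "claw": 0},
  {"dx": 0, "dy": 0, "dz": 0.14, "rx": 0, "ry": 0, "rz": 0, "claw": 0},
  {"dx": 0, "dy": 0, "dz": 0.175, "rx": 0, "ry": 0, "rz": 0, "claw": 0},
])

```text
t: 3.82
tool_pos: [0.5858, 0.1307, 0.2271]
eef_rot: [[0.001, 0.993, 0.12], [0.002, 0.12, -0.993], [-1.0, 0.002, -0.002]]
force: [-0.0, 3.0, 1.7]
finger_gap: 0.003
```

```bash
python3 -c "
from h import *
go(-.04,0,.049,0)"
```

```text
t 3.83 bed xy [-0.0752  0.0003] tip z 0.0491 az 0.17 F bed [-2.9995  0.3464] Fz 1.6690856278693706 gap 0.003425673088206565 j [-14.4  34.4  -0.9 103.8   0.6  41.7  -8.7]
d [ 0.    -0.002  0.176] r [ 0.006 -0.004 -0.003]
```

carry_out([
  {"dx": 0, "dy": 0, "dz": 0.035, "rx": 0, "ry": 0, "rz": 0, "claw": 0},
  {"dx": 0, "dy": 0, "dz": 0.07, "rx": 0, "ry": 0, "rz": 0, "claw": 0},
  {"dx": 0, "dy": 0, "dz": 0.105, "rx": 0, "ry": 0, "rz": 0, "claw": 0},
  {"dx": 0, "dy": 0, "dz": 0.14, "rx": 0, "ry": 0, "rz": 0, "claw": 0},
  {"dx": 0, "dy": 0, "dz": 0.17, "rx": 0, "ry": 0, "rz": 0, "claw": 0},
])

```text
t: 4.45
tool_pos: [0.5899, 0.0965, 0.227]
eef_rot: [[0.001, 0.993, 0.12], [0.002, 0.12, -0.993], [-1.0, 0.002, -0.002]]
force: [0.1, 2.2, 1.6]
finger_gap: 0.004
```

```bash
python3 -c "
from h import *
go(-.0245,0,.049,0)
im=eyes.snapshot('top'); c=cv2.resize(im[105:225,160:330],None,fx=4.7,fy=4.7,interpolation=cv2.INTER_CUBIC); cv2.imwrite('pics/topz2.png',c[:,:,::-1])"
```

```text
t 4.45 bed xy [-0.0407  0.0004] tip z 0.049 az 0.17 F bed [-2.1413  0.3444] Fz 1.6366645825281398 gap 0.003630082971111723 j [-11.2  34.2  -0.8 104.2   0.5  41.5  -5.4]
d [ 0.    -0.002  0.081] r [ 0.006 -0.004 -0.003]
```

View pics/topz2.png

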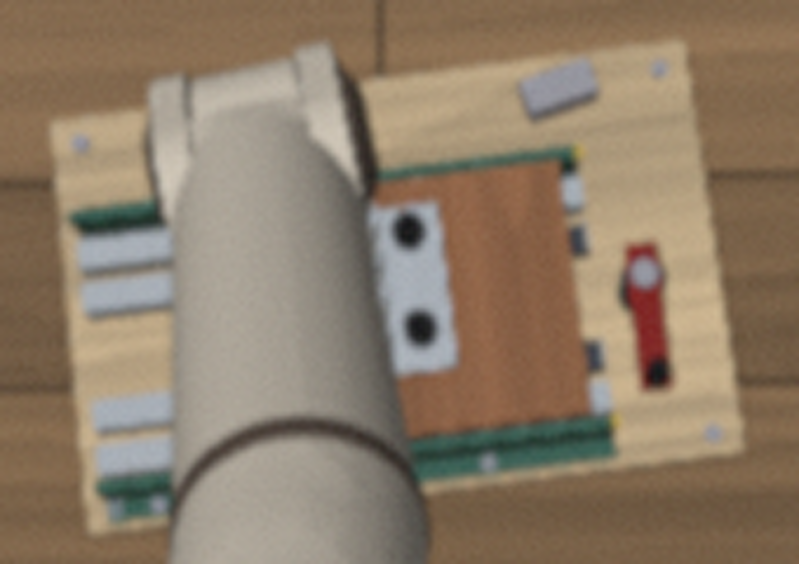

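The board is parallel to the rails, and its front edge (about x=575 in the crop) is about 15 mm short of the yellow marks. I'll push slower from here.

carry_out([
  {"dx": 0, "dy": 0, "dz": 0.015, "rx": 0, "ry": 0, "rz": 0, "claw": 0},
  {"dx": 0, "dy": 0, "dz": 0.03, "rx": 0, "ry": 0, "rz": 0, "claw": 0},
  {"dx": 0, "dy": 0, "dz": 0.04, "rx": 0, "ry": 0, "rz": 0, "claw": 0},
  {"dx": 0, "dy": 0, "dz": 0.05, "rx": 0, "ry": 0, "rz": 0, "claw": 0},
  {"dx": 0, "dy": 0, "dz": 0.06, "rx": 0, "ry": 0, "rz": 0, "claw": 0},
])

```text
t: 5.12
tool_pos: [0.5914, 0.0832, 0.2269]
eef_rot: [[0.001, 0.993, 0.119], [0.001, 0.119, -0.993], [-1.0, 0.001, -0.001]]
force: [-0.3, 2.9, 0.2]
finger_gap: 0.004
```

```bash
python3 -c "
from h import *
go(-.0245,0,.049,0)"
```

```text
t 5.12 bed xy [-0.0273  0.0003] tip z 0.0489 az 0.1 F bed [-2.943   0.0818] Fz 0.19502252365731065 gap 0.004372349355031651 j [-10.   34.2  -0.7 104.2   0.5  41.5  -4.2]
d [-0.001 -0.002  0.014] r [ 0.003 -0.002 -0.002]
```

carry_out([
  {"dx": 0, "dy": 0, "dz": 0.008, "rx": 0, "ry": 0, "rz": 0, "claw": 0},
  {"dx": 0, "dy": 0, "dz": 0.014, "rx": 0, "ry": 0, "rz": 0, "claw": 0},
  {"dx": 0, "dy": 0, "dz": 0.02, "rx": 0, "ry": 0, "rz": 0, "claw": 0},
  {"dx": 0, "dy": 0, "dz": 0.025, "rx": 0, "ry": 0, "rz": 0, "claw": 0},
])

```text
t: 5.62
tool_pos: [0.592, 0.0792, 0.2269]
eef_rot: [[0.001, 0.993, 0.12], [0.003, 0.12, -0.993], [-1.0, 0.001, -0.002]]
force: [-0.7, 6.6, 0.7]
finger_gap: 0.003
```

```bash
python3 -c "
from h import *
go(-.0245,0,.049,0)
im=eyes.snapshot('top'); c=cv2.resize(im[105:225,160:330],None,fx=4.7,fy=4.7,interpolation=cv2.INTER_CUBIC); cv2.imwrite('pics/topz3.png',c[:,:,::-1])"
```

```text
t 5.62 bed xy [-0.0233  0.0004] tip z 0.0489 az 0.14 F bed [-6.6486  0.0934] Fz 0.6967340354368444 gap 0.0026771254420390584 j [ -9.6  34.2  -0.8 104.2   0.5  41.5  -3.7]
d [-0.    -0.002 -0.006] r [ 0.005 -0.005 -0.003]
```

View pics/topz3.png

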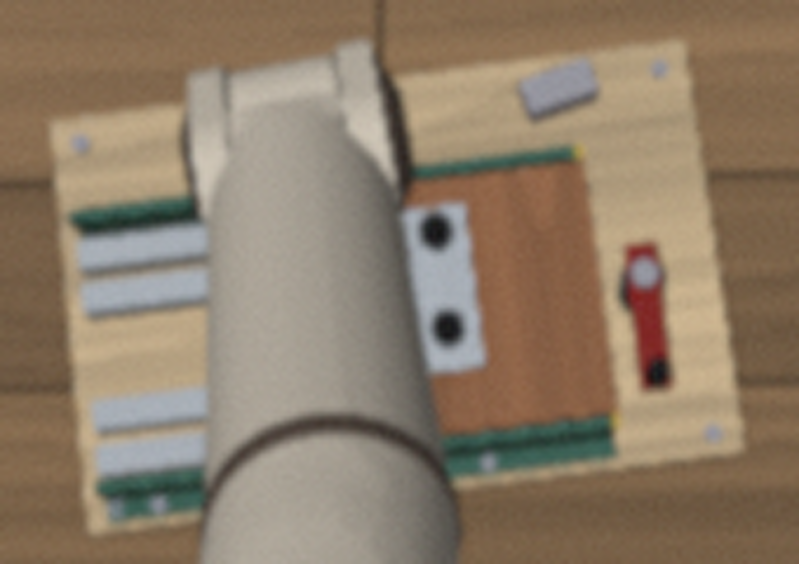

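The front edge now lies on the yellow marks and the force has risen to 6.6 N. A small extra push will show whether it has stopped, and the scene view will show whether it dropped.

carry_out([
  {"dx": 0, "dy": 0, "dz": 0.004, "rx": 0, "ry": 0, "rz": 0, "claw": 0},
  {"dx": 0, "dy": 0, "dz": 0.008, "rx": 0, "ry": 0, "rz": 0, "claw": 0},
  {"dx": 0, "dy": 0, "dz": 0.012, "rx": 0, "ry": 0, "rz": 0, "claw": 0},
])

```text
t: 6.05
tool_pos: [0.592, 0.0787, 0.227]
eef_rot: [[0.001, 0.993, 0.121], [0.005, 0.121, -0.993], [-1.0, 0.001, -0.005]]
force: [-0.1, 8.8, 0.8]
finger_gap: 0.003
```

```bash
python3 -c "
from h import *
go(-.0245,0,.049,0)
im=eyes.snapshot('scene'); c=cv2.resize(im[170:310,140:340],None,fx=4,fy=4,interpolation=cv2.INTER_CUBIC); cv2.imwrite('pics/sz2.png',c[:,:,::-1])
# predicted board front corners in scene, dropped / riding
for z in (.033+.027,.042+.027):
    P=[np.r_[w(.135,.085),z],np.r_[w(.135,-.085),z],np.r_[w(.076,.085),z]]; print(z,((proj('scene',P)-[140,170]+.5)*4-.5).round(0).tolist())"
```

```text
t 6.05 bed xy [-0.0228  0.0004] tip z 0.049 az 0.23 F bed [-8.7126  0.9024] Fz 0.7578627863622194 gap 0.0033145990116612094 j [ -9.4  34.2  -0.9 104.2   0.4  41.5  -3.4]
d [-0.    -0.002 -0.008] r [ 0.008 -0.009 -0.003]
0.06 [[214.0, 171.0], [372.0, 82.0], [269.0, 202.0]]
0.069 [[213.0, 161.0], [372.0, 73.0], [269.0, 192.0]]
```

View pics/sz2.png

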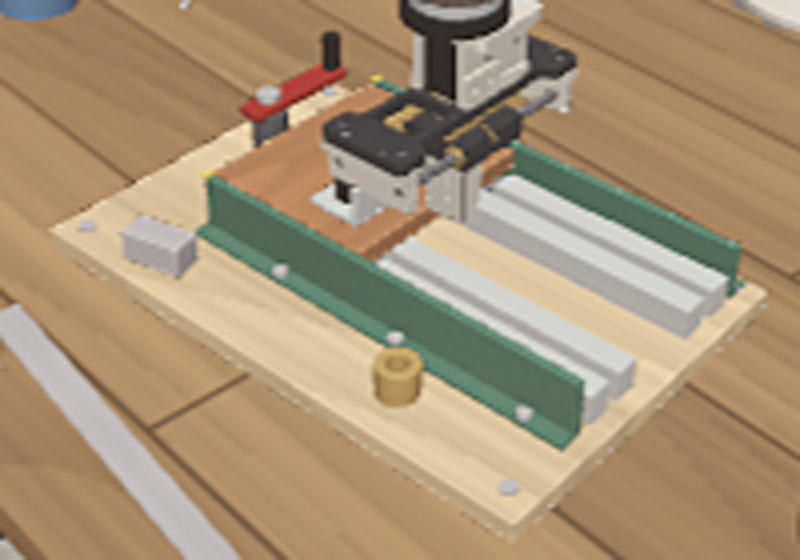

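The board is firmly stopped: 2.4 mm more of commanded push moved it only 0.5 mm, and the force rose to 8.8 N. Its far front corner is at (373,84), which matches the dropped prediction of (372,82) and not the riding one of (372,73). Its top is flush with the wall. I'll back off and go over to the knob.

carry_out([
  {"dx": 0, "dy": 0, "dz": -0.1, "rx": 0, "ry": 0, "rz": 0, "claw": 0},
  {"dx": 0, "dy": 0, "dz": -0.15, "rx": 0, "ry": 0, "rz": 0, "claw": 0},
  {"dx": -0.2, "dy": 0, "dz": -0.15, "rx": 0, "ry": 0, "rz": 0, "claw": 0},
  {"dx": -0.45, "dy": 0, "dz": -0.15, "rx": 0, "ry": 0, "rz": 0, "claw": 0},
  {"dx": -0.55, "dy": 0, "dz": -0.15, "rx": 0, "ry": 0, "rz": 0, "claw": 0},
])

```text
t: 6.72
tool_pos: [0.5892, 0.108, 0.3404]
eef_rot: [[0.006, 0.993, 0.121], [0.005, 0.121, -0.993], [-1.0, 0.006, -0.004]]
force: [0.8, -0.6, -0.3]
finger_gap: 0.007
```

```bash
python3 -c "
from h import *
go(.188,-.091,.15,-45)"
```

```text
t 6.72 bed xy [-0.0523  0.001 ] tip z 0.1624 az 0.23 F bed [0.6907 0.7482] Fz -0.3329794313108319 gap 0.007239931274061613 j [-12.2  25.4  -0.9 100.7   0.2  53.6  -6.2]
d [ 0.054 -0.465  1.2  ] r [ 1.508 -0.012 -0.008]
```

carry_out([
  {"dx": -0.05, "dy": -0.1, "dz": 0.25, "rx": 0.25, "ry": 0, "rz": 0, "claw": 0},
  {"dx": -0.05, "dy": -0.2, "dz": 0.5, "rx": 0.5, "ry": 0, "rz": 0, "claw": 0},
  {"dx": -0.05, "dy": -0.3, "dz": 0.75, "rx": 0.75, "ry": 0, "rz": 0, "claw": 0},
  {"dx": -0.05, "dy": -0.4, "dz": 1, "rx": 1, "ry": 0, "rz": 0, "claw": 0},
  {"dx": -0.05, "dy": -0.45, "dz": 1, "rx": 1, "ry": -0.01, "rz": 0, "claw": 0},
])

```text
t: 7.35
tool_pos: [0.5227, -0.1068, 0.3492]
eef_rot: [[0.005, 0.916, -0.4], [-0.004, -0.4, -0.916], [-1.0, 0.006, 0.001]]
force: [0.0, 0.8, 0.3]
finger_gap: 0.006
```

```bash
python3 -c "
from h import *
go(.188,-.091,.12,-45)"
```

```text
t 7.35 bed xy [ 0.1533 -0.0902] tip z 0.1712 az -30.31 F bed [-0.7473  0.1177] Fz 0.3167048670872751 gap 0.006263745443159087 j [  0.7  18.7   9.5 109.8  -3.7  51.5 -11.6]
d [0.257 0.083 0.151] r [ 0.49   0.001 -0.011]
```

carry_out([
  {"dx": 0.05, "dy": 0.05, "dz": 0.1, "rx": 0.25, "ry": 0, "rz": 0, "claw": 0},
  {"dx": 0.12, "dy": 0.085, "dz": 0.15, "rx": 0.49, "ry": 0, "rz": -0.01, "claw": 0},
  {"dx": 0.2, "dy": 0.085, "dz": 0.15, "rx": 0.49, "ry": 0, "rz": -0.01, "claw": 0},
  {"dx": 0.25, "dy": 0.085, "dz": 0.15, "rx": 0.49, "ry": 0, "rz": -0.01, "claw": 0},
  {"dx": 0.25, "dy": 0.085, "dz": 0.15, "rx": 0.49, "ry": 0, "rz": -0.01, "claw": 0},
])

```text
t: 7.98
tool_pos: [0.5261, -0.14, 0.2982]
eef_rot: [[-0.002, 0.787, -0.617], [-0.0, -0.617, -0.787], [-1.0, -0.002, 0.001]]
force: [0.0, -0.0, 0.4]
finger_gap: 0.005
```

```bash
python3 -c "
from h import *
go(.188,-.091,.081,-45)
im=eyes.snapshot('scene'); c=cv2.resize(im[140:280,140:340],None,fx=4,fy=4,interpolation=cv2.INTER_CUBIC); cv2.imwrite('pics/sz3.png',c[:,:,::-1])
im=eyes.snapshot('top'); c=cv2.resize(im[105:225,160:330],None,fx=4.7,fy=4.7,interpolation=cv2.INTER_CUBIC); cv2.imwrite('pics/topz4.png',c[:,:,::-1])"
```

```text
t 7.97 bed xy [ 0.1867 -0.0907] tip z 0.1202 az -44.83 F bed [0.0353 0.0022] Fz 0.40713884165848857 gap 0.004669661846263866 j [  2.1  24.1  12.2 110.3  -6.8  46.4 -20. ]
d [0.196 0.004 0.005] r [0.006 0.003 0.003]
```

View pics/sz3.png

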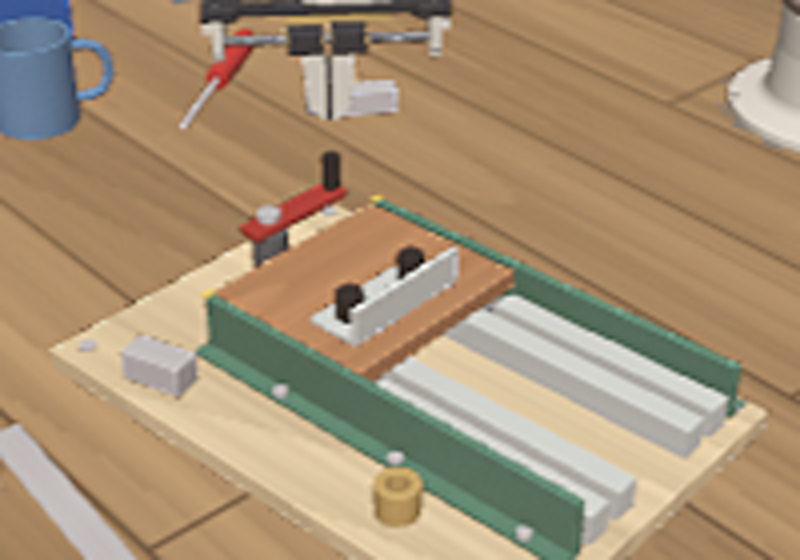

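View pics/topz4.png

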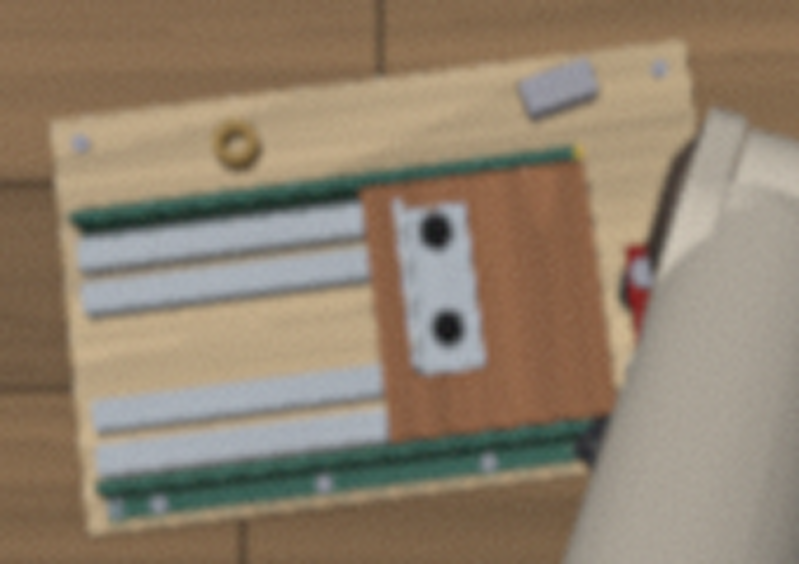

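With the arm clear of the view, the board's front left corner at (214,292) confirms the dropped height (predicted 291; riding would be 281). The button is still open. The fingers stand outside the knob, so I'll lower to tip height 81 mm.

carry_out([
  {"dx": 0.1, "dy": 0, "dz": 0, "rx": 0, "ry": 0, "rz": 0, "claw": 0},
  {"dx": 0.19, "dy": 0, "dz": 0, "rx": 0, "ry": 0, "rz": 0, "claw": 0},
  {"dx": 0.19, "dy": 0, "dz": 0, "rx": 0, "ry": 0, "rz": 0, "claw": 0},
  {"dx": 0.19, "dy": 0, "dz": -0.03, "rx": 0, "ry": 0, "rz": 0, "claw": 0},
  {"dx": 0.19, "dy": 0, "dz": -0.06, "rx": 0, "ry": 0, "rz": 0, "claw": 0},
])

```text
t: 8.7
tool_pos: [0.5348, -0.1309, 0.2621]
eef_rot: [[0.002, 0.786, -0.618], [-0.001, -0.618, -0.786], [-1.0, 0.002, -0.0]]
force: [0.3, 0.7, 1.5]
finger_gap: 0.005
```

```bash
cat > arc.py <<'E'
from h import *
import sys
s,p,R=where()
b=(p[:2]-T0)@RB; n=np.array([-1,1])/2**.5
for th in np.radians([0,15,30,45,60,75,90]):
    k=np.array([.1645-.068*np.sin(th),-.068*np.cos(th)])
    f=k-.0175*n
    d=R.T@(np.r_[w(*f),.081+.178]-p)/.2
    print(round(np.degrees(th)),f,d.round(3))
E
python3 arc.py
```

```text
t 8.7 bed xy [ 0.1786 -0.0809] tip z 0.0841 az -44.9 F bed [-0.6264  0.3789] Fz 1.4520545462391543 gap 0.004824833310524044 j [  1.8  27.7  11.5 110.6  -7.9  42.3 -20.4]
0 [ 0.1769 -0.0804] [ 0.015 -0.004 -0.008]
15 [ 0.1593 -0.0781] [ 0.015 -0.058 -0.079]
30 [ 0.1429 -0.0713] [ 0.015 -0.092 -0.161]
45 [ 0.1288 -0.0605] [ 0.015 -0.103 -0.249]
60 [ 0.118  -0.0464] [ 0.015 -0.092 -0.337]
75 [ 0.1112 -0.03  ] [ 0.016 -0.058 -0.419]
90 [ 0.1089 -0.0124] [ 0.016 -0.003 -0.489]
```

carry_out([
  {"dx": 0.01, "dy": -0.03, "dz": -0.04, "rx": 0, "ry": 0, "rz": 0, "claw": 0},
  {"dx": 0.015, "dy": -0.058, "dz": -0.08, "rx": 0, "ry": 0, "rz": 0, "claw": 0},
  {"dx": 0.015, "dy": -0.078, "dz": -0.12, "rx": 0, "ry": 0, "rz": 0, "claw": 0},
  {"dx": 0.015, "dy": -0.092, "dz": -0.16, "rx": 0, "ry": 0, "rz": 0, "claw": 0},
  {"dx": 0.015, "dy": -0.1, "dz": -0.21, "rx": 0, "ry": 0, "rz": 0, "claw": 0},
])

```text
t: 9.32
tool_pos: [0.545, -0.0849, 0.2589]
eef_rot: [[0.001, 0.786, -0.618], [-0.001, -0.618, -0.786], [-1.0, 0.001, 0.0]]
force: [-0.9, -1.1, 0.6]
finger_gap: 0.005
```

```bash
python3 arc.py; python3 -c "
from h import *
im=eyes.snapshot('scene'); c=cv2.resize(im[140:280,140:340],None,fx=4,fy=4,interpolation=cv2.INTER_CUBIC); cv2.imwrite('pics/sz4.png',c[:,:,::-1])"
```

```text
t 9.32 bed xy [ 0.1342 -0.0654] tip z 0.0809 az -44.9 F bed [ 1.0153 -1.0249] Fz 0.5972340772211929 gap 0.005050423416932716 j [ -2.8  28.1  11.1 110.5  -7.7  42.1 -25.5]
0 [ 0.1769 -0.0804] [-0.     0.098  0.204]
15 [ 0.1593 -0.0781] [-0.     0.044  0.133]
30 [ 0.1429 -0.0713] [-0.     0.01   0.051]
45 [ 0.1288 -0.0605] [-0.    -0.001 -0.037]
60 [ 0.118  -0.0464] [-0.     0.01  -0.125]
75 [ 0.1112 -0.03  ] [-0.     0.044 -0.207]
90 [ 0.1089 -0.0124] [-0.     0.099 -0.277]
```

View pics/sz4.png

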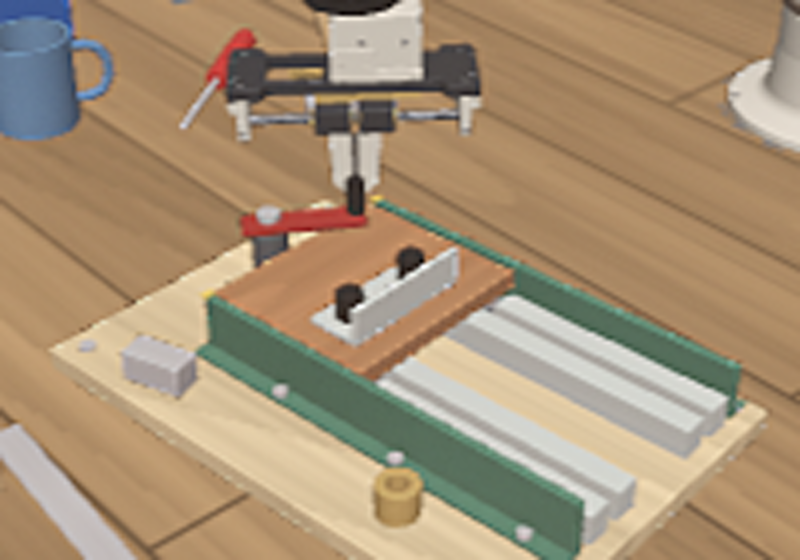

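The red arm is swinging over the board at about 40° with the knob centred on the fingers at (356,190), and the force is about 1.4 N. I'll continue along the arc.

carry_out([
  {"dx": 0, "dy": 0, "dz": -0.05, "rx": 0, "ry": 0, "rz": 0, "claw": 0},
  {"dx": 0, "dy": 0.005, "dz": -0.1, "rx": 0, "ry": 0, "rz": 0, "claw": 0},
  {"dx": 0, "dy": 0.02, "dz": -0.15, "rx": 0, "ry": 0, "rz": 0, "claw": 0},
  {"dx": 0, "dy": 0.04, "dz": -0.2, "rx": 0, "ry": 0, "rz": 0, "claw": 0},
  {"dx": 0, "dy": 0.065, "dz": -0.24, "rx": 0, "ry": 0, "rz": 0, "claw": 0},
])

```text
t: 10.0
tool_pos: [0.5866, -0.0531, 0.2591]
eef_rot: [[0.002, 0.787, -0.616], [0.0, -0.616, -0.787], [-1.0, 0.002, -0.002]]
force: [-1.3, -0.3, 0.3]
finger_gap: 0.006
```

```bash
python3 arc.py
```

```text
t 10.0 bed xy [ 0.1075 -0.0204] tip z 0.0811 az -44.78 F bed [ 0.1485 -1.3604] Fz 0.32326156006108964 gap 0.005721219210852896 j [ -5.7  31.1  10.7 105.1  -7.9  44.4 -28.9]
0 [ 0.1769 -0.0804] [-0.     0.032  0.457]
15 [ 0.1593 -0.0781] [-0.    -0.022  0.387]
30 [ 0.1429 -0.0713] [ 0.    -0.056  0.305]
45 [ 0.1288 -0.0605] [ 0.    -0.067  0.217]
60 [ 0.118  -0.0464] [ 0.    -0.055  0.129]
75 [ 0.1112 -0.03  ] [ 0.001 -0.021  0.047]
90 [ 0.1089 -0.0124] [ 0.001  0.033 -0.023]
```

carry_out([
  {"dx": 0, "dy": 0.01, "dz": -0.01, "rx": 0, "ry": 0, "rz": 0, "claw": 0},
  {"dx": 0, "dy": 0.02, "dz": -0.018, "rx": 0, "ry": 0, "rz": 0, "claw": 0},
  {"dx": 0, "dy": 0.028, "dz": -0.025, "rx": 0, "ry": 0, "rz": 0, "claw": 0},
  {"dx": 0, "dy": 0.034, "dz": -0.03, "rx": 0, "ry": 0, "rz": 0, "claw": 0},
  {"dx": 0, "dy": 0.038, "dz": -0.034, "rx": 0, "ry": 0, "rz": 0, "claw": 0},
])

```text
t: 10.62
tool_pos: [0.5959, -0.0534, 0.2588]
eef_rot: [[-0.0, 0.787, -0.617], [-0.001, -0.617, -0.787], [-1.0, 0.0, 0.001]]
force: [-5.2, -4.0, 0.6]
finger_gap: 0.004
```

```bash
python3 arc.py|head -1;  python3 -c "
from h import *
im=eyes.snapshot('scene'); c=cv2.resize(im[140:280,140:340],None,fx=4,fy=4,interpolation=cv2.INTER_CUBIC); cv2.imwrite('pics/sz5.png',c[:,:,::-1])"
```

```text
t 10.62 bed xy [ 0.1088 -0.0112] tip z 0.0808 az -44.84 F bed [ 3.3598 -5.6029] Fz 0.6401811588501414 gap 0.0039203723868808625 j [ -5.6  31.9  10.7 103.7  -7.9  45.1 -29. ]
```

View pics/sz5.png

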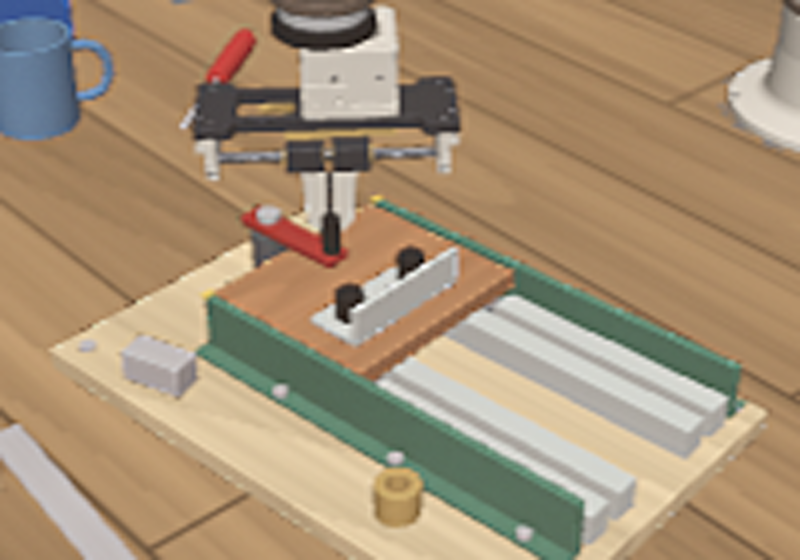

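The force jumped to 6.5 N at the predicted 90° position, and the arm lies along the rails over the board, so it has met the stop. I'll back off diagonally, then rise.

carry_out([
  {"dx": 0, "dy": 0, "dz": 0.05, "rx": 0, "ry": 0, "rz": 0, "claw": 0},
  {"dx": 0, "dy": 0, "dz": 0.1, "rx": 0, "ry": 0, "rz": 0, "claw": 0},
  {"dx": -0.2, "dy": 0, "dz": 0.12, "rx": 0, "ry": 0, "rz": 0, "claw": 0},
  {"dx": -0.5, "dy": 0, "dz": 0.12, "rx": 0, "ry": 0, "rz": 0, "claw": 0},
  {"dx": -0.7, "dy": 0, "dz": 0.12, "rx": 0, "ry": 0, "rz": 0, "claw": 0},
])

```text
t: 11.3
tool_pos: [0.5814, -0.0729, 0.4019]
eef_rot: [[0.004, 0.786, -0.618], [-0.001, -0.618, -0.786], [-1.0, 0.003, -0.002]]
force: [0.8, -0.8, -0.6]
finger_gap: -0.001
```

carry_out([
  {"dx": 0, "dy": -0.25, "dz": 0.25, "rx": 0, "ry": 0, "rz": 0, "claw": 0},
  {"dx": 0, "dy": -0.5, "dz": 0.5, "rx": 0, "ry": 0, "rz": 0, "claw": 0},
  {"dx": 0, "dy": -0.6, "dz": 0.75, "rx": 0, "ry": 0, "rz": 0, "claw": 0},
  {"dx": 0, "dy": -0.6, "dz": 0.9, "rx": 0, "ry": 0, "rz": 0, "claw": 0},
  {"dx": 0, "dy": -0.6, "dz": 0.9, "rx": 0, "ry": 0, "rz": 0, "claw": 0},
])

```text
t: 11.92
tool_pos: [0.3738, -0.1422, 0.4017]
eef_rot: [[0.006, 0.783, -0.622], [-0.0, -0.622, -0.783], [-1.0, 0.005, -0.003]]
force: [0.6, 0.6, -0.1]
finger_gap: 0.006
```

```bash
python3 -c "
from h import *
where()
im=eyes.snapshot('top'); c=cv2.resize(im[105:225,160:330],None,fx=4.7,fy=4.7,interpolation=cv2.INTER_CUBIC); cv2.imwrite('pics/topz6.png',c[:,:,::-1])
im=eyes.snapshot('scene'); c=cv2.resize(im[130:330,130:350],None,fx=3,fy=3,interpolation=cv2.INTER_CUBIC); cv2.imwrite('pics/sz6.png',c[:,:,::-1])"
```

```text
t 11.93 bed xy [ 0.1711 -0.2422] tip z 0.2237 az -45.15 F bed [-0.5726  0.6663] Fz -0.05758513802448628 gap 0.006019110360571786 j [ -0.5   0.5  17.7 123.7  -0.3  55.5 -21. ]
```

View pics/topz6.png

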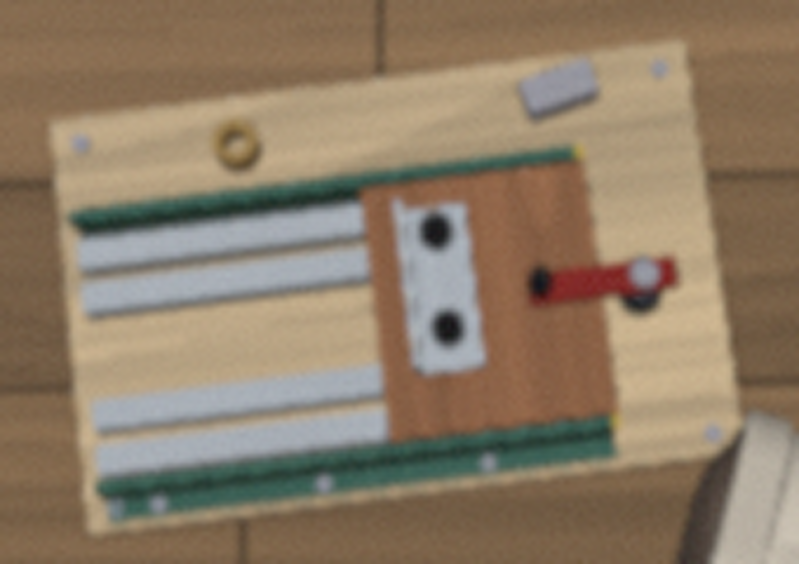

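View pics/sz6.png

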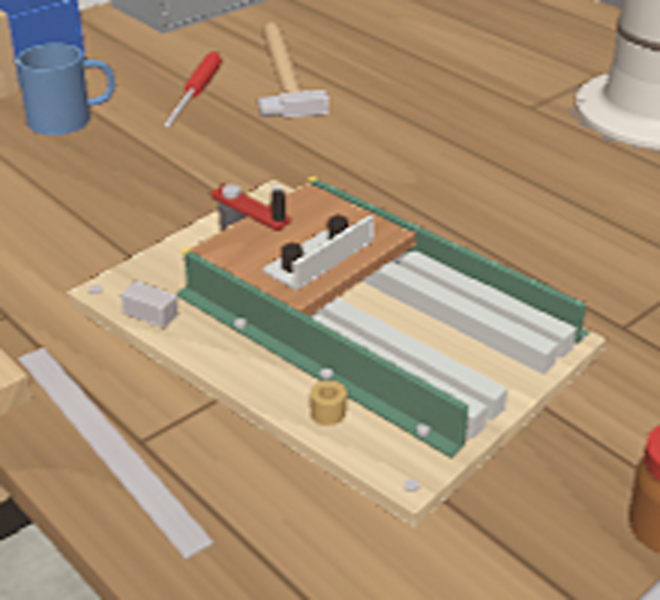

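```bash
python3 -c "
from h import *
f=lambda q:(np.array(q,float)+.5)/4.7-.5+np.array([160,105])
k=(onplane('top',f([[541,280]]),.102)[0,:2]-T0)@RB; p=(onplane('top',f([[645,272]]),.078)[0,:2]-T0)@RB
print(k,p,np.degrees(np.arctan2(p[0]-k[0],p[1]-k[1])))
bd=onplane('top',f([[362,190],[581,161],[613,413],[388,440]]),.060)[:,:2];print(((bd-T0)@RB),((bd-T0)@RB).mean(0))
env.close_job()"
```

```text
[ 0.0965 -0.0022] [0.1644 0.0004] 87.79852627298368
[[-0.0111  0.0841]
 [ 0.1345  0.0849]
 [ 0.1328 -0.0851]
 [-0.0133 -0.0843]] [ 0.0607 -0.0001]
the job is handed in; nothing more can be done
```

The board is home in its notches and the red turn button lies over it at its stop. I handed the job in with about 12 s on the robot's clock; the hand-in gives no verdict.

- **Board:** I pushed it about 86 mm along the rails from its rear edge with the closed fingertips, at 2–3 N while it slid. It then stopped firmly at 8.8 N. The last images put its centre at x = 60.7 mm and y = -0.1 mm on the bed, where home is 60 and 0. The height of its front corners matched the dropped position, not the riding one.
- **Turn button:** I pushed the knob round its arc at about 1.4 N until the force jumped to 6.5 N at the 90° position. In the last top image it measures about 88° (1.53 rad); 1.42 rad is needed.
- **Hand-in state:** The fingers were clear of everything. The bush, block, mug, screwdriver and hammer looked unmoved.

I did not measure the tape, jar or wrench again; the arm only passed well above that side of the bench. No check failed. The only disagreements were a few millimetres between my image measurements and the stated sizes, the largest being 4 mm at the knob before I moved it.

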